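# Aim the inspection camera at the sample tube's window

## Robot

A 7-joint arm with a two-finger parallel gripper is mounted at the origin on the work surface. World frame = base frame: x ahead of the robot, y to its left, z up, the work surface at z = 0. Lengths are in m, angles in rad, forces in N, time in s.
With the tool pointing down it reaches from about 0.425 to 0.925 m from the base axis. Payload 6.8 kg.
Tool frame: the origin (TCP) lies midway between the tips of the shut fingers; the grasp point (between the pads) lies 19 mm behind it; z points along the fingers, y is the line along which they close (so a half turn about z gives the same grasp; the last joint's range is limited). The gripper opens to 85 mm and grips with 20 to 120 N. Pads are 22 mm wide; open, the fingers measure 114 mm over their backs; the gripper's body (76 mm by 85 mm) begins 54 mm behind the grasp point. The pads swing forward as they close: fully open they stand 13 mm farther back than shut.
Start: joints at [-1.381, 0.477, 0.022, 1.555, -0.011, 1.109, -0.083], TCP at [0.198, 0.645, 0.231] pointing down, gripper open.
Joint ranges: [-2.96, 2.96], [-0.34, 2.1], [-1.41, 1.46], [0.24, 2.44], [-1.37, 4.51], [0.17, 1.92], [-2.96, 2.96]. Speed limits (rad/s): [2.39, 2.39, 3.14, 3.14, 3.14, 3.14, 3.14].

## Interface

Orientations are given as a rotation vector (axis times angle).
In Python, from bench import get_obs, grab_frame, camera_params, r gives the robot as it stands.
- The arm moves only by the shell command python3 -m jog 'ROWS' [FORCE]. ROWS is JSON, a list of rows, each an object of numbers: "rx", "ry", "rz": the turn, a rotation vector about the world's x, y, z scaled (see below); "x", "y", "z": the shift along the world's x, y, z scaled (see below); "jaw": the opening, from -1 (shut) to 1 (fully open). In form: [{"rx": .., "ry": .., "rz": .., "x": .., "y": .., "z": .., "jaw": ..}, ...]. A call has 1 to 8 rows; each row shifts and turns the commanded pose from where the row before left it; what a row does not reach is not made up. The controller multiplies each number of a shift by 60 mm and each number of a turn by 10 degrees. A row lasts 1/8 s, in which the tool goes at most 62.5 mm and 10.7 degrees, less where a joint would pass 70% of its speed; a pose out of reach is approached as far as the arm can. A call with a number of a shift or a turn outside -1 to 1 is refused whole. A call with a gripper value outside its range is refused whole. The fingers move at their own pace and stop on an object; FORCE is the grip in N (left out, the last holds). Time passes only in rows, so rows that do not move let the fingers close. It gives the time, the measured TCP pose, the force, the opening and the grip force at its end, in the units of the state.
- get_obs(): the state, without advancing time (a new reading comes with each control period).
- grab_frame(name): name is "scene" or "side" or "wrist"; returns the picture (384x512x3 uint8, red, green, blue); there is no depth.
- camera_params(name): a dict with "fx", "fy", "cx", "cy" (pixels), "R" (3x3) and "t" (3): a world point X has camera coordinates R X + t. Camera axes: x right, y down, z forward; pixel columns grow to the right and rows downward; lengths in m; the calibration is good to about 2 mm. A picture is of the moment at which its call begins: read the wrist's pose just before it. camera_params takes no time and is no camera call; for the wrist camera it gives the pose at the moment of the call.
- r.hand_in(): hands the job in; it is judged then, once.
The state is a dict: "clock": time; "joints": joint angles; "qvel": joint speeds; "tau": joint torques, N m; "tcp_pos": TCP position; "orientation": TCP orientation; "contact_force": force on the tool from outside, world axes, zero at the start; "moment": the same for the moment, N m; "grip_width": finger opening in m; "gripper_force": force on a finger pad.
Only numpy, scipy, OpenCV 4.12 (cv2) and the standard library are available. Lean on these libraries where they do the work, as an engineer would, in place of code of your own. Each camera call takes 0.05 s, during which the arm holds its last target. There are 200 camera calls.

## Task

Roll the white sample tube along its mat, without lifting it off, until its long dark window faces straight up. Swivel and tilt the inspection camera (it has a handle at its rear) so that it looks straight at the middle of that window, and leave tube and camera at rest like that, the tube still on its mat. Leave the glassware, the mortar and the other small things where they stand.

Things in the scene. Friction and masses are not known exactly. Their poses are not given: they have to be found in the camera images.
- tube: loose white plastic sample tube: round bar, domed ends, 50 mm diameter, 130 mm long (straight part 80 mm), two thin aluminium bands, 180 g, lying on the mat. Origin in its middle on its axis, 28 mm above the bench; y runs along it, z points from its axis to the window. At the start the window faces sideways, about 1.15 rad from straight up. Rolling it 25 mm turns it 1 rad
- window (a point): middle of the tube's window, on the tube's surface 25 mm from its axis; the window is a flush dark pane 14 mm wide and 60 mm long in a thin aluminium frame, along the tube; same axes as the tube
- mat: dark rubber bench mat, fixed, 180 (its x) by 170 (its y) by 3 mm thick; origin at the centre of its underside
- pivot (a point): on the camera stand (fixed: round grey foot 110 mm in diameter, post 28 mm thick): the point 190 mm above the bench where the swivel axis (vertical) and the tilt axis (level) cross; its frame turns with the stand's foot, not with the camera
- swivel (a joint): swivel of the camera's fork about the vertical through the pivot, rad: at 0 the camera looks along -x of the stand's frame (point pivot), growing counter-clockwise seen from above (pi/2: it looks along the stand's -y); range -0.8 to 2.8; a stiff joint (0.2 N m) that stays where it is left
- tilt (a joint): tilt of the camera about the level axis through the pivot, rad: 0 looks level, positive looks down (the rear handle rises); range -0.4 to 0.85; a stiff joint (0.18 N m) that stays where it is left
- lens (a point): middle of the camera's front glass, 94 mm ahead of the pivot. The camera is a white barrel, 44 mm diameter, with a black hood (52 mm diameter) at the front, in an aluminium fork 80 mm wide; the barrel's axis runs through the pivot. Axes of the camera: it looks along its -x, y is the tilt axis, z its upper side
- handle (a point): grip point of the camera's rear handle, 117 mm behind the pivot on the barrel's axis: straight round rubber grip 16 mm in diameter, from 82 to 152 mm behind the pivot, pointing straight backwards (a thin steel rod joins it to the barrel's rear end, 55 mm behind the pivot); axes as point lens
- vial: bystander: small glass vial, 28 mm diameter, 50 mm tall, between mat and stand; origin under its centre
- beaker: bystander: glass beaker, 68 mm diameter, 90 mm tall; origin under its centre
- mortar: bystander: white ceramic bowl, 100 mm diameter, 55 mm tall; origin under its centre
- pestle: bystander: white ceramic pestle lying on the bench, 136 mm long, 26 mm thick at its ends; origin under its middle, x along it
- jar: bystander: brown glass jar, 60 mm diameter, 70 mm tall; origin under its centre
- bottle: bystander: white bottle, 66 mm diameter, 170 mm tall; origin under its centre
- spatula: bystander: steel spatula lying flat on the bench, 180 mm long; origin under its middle, x along it
Things that resemble listed ones, but are neither listed nor needed, are in the scene too. There is more than one size of the part that bears pivot; the job needs the larger.

How it is judged:
By the outcome, as a careful person would: the job done as asked, in the order asked, and still so for the second after the job is handed in, with the robot touching nothing.
It also fails if it takes over 64 s, if anything falls off the work surface, if the arm or the gripper's body presses on something with over 40 N, if the wrist force passes 120 N, or if a joint passes its speed limit or range.

## Working session

There is one attempt and no reset: what is moved stays moved. The work goes in short steps, Python scripts to look and compute and a shell command to move; the robot and the scene stay as the last step left them, time stands still between calls to the robot, and variables do not carry over. Pictures are saved under pics/ and viewed, at most 10 in all, crops included, and the job is handed in when it is done.

```bash
ls; mkdir -p pics; python3 - <<'E'
from bench import *
import cv2,numpy as np
o=get_obs();print(o['clock'],o['tcp_pos'],o['orientation'],o['grip_width'])
for n in("scene","side"):
    f=grab_frame(n);cv2.imwrite(f'pics/{n}0.png',f[:,:,::-1])
    p=camera_params(n);print(n,p['fx'],p['cx'],p['cy'],np.round(-p['R'].T@p['t'],3),np.round(p['R'],2).tolist())
a=[cv2.imread(f'pics/{n}0.png') for n in("scene","side")]
E
```

```text
pics
0.0 [0.19787177 0.64470142 0.23032122] [-4.65911025e-01 -3.10670434e+00  2.95287735e-03] 0.08561783581178317
scene 431.0678157551002 256.31418479235765 194.87254073223656 [ 1.35  -0.259  1.102] [[0.31, 0.95, 0.0], [0.7, -0.23, -0.68], [-0.65, 0.21, -0.73]]
side 349.9665435030748 258.7347631776836 192.5013209675032 [ 0.358 -0.68   0.954] [[0.99, -0.17, -0.0], [-0.13, -0.76, -0.63], [0.1, 0.62, -0.78]]
```

View pics/scene0.png

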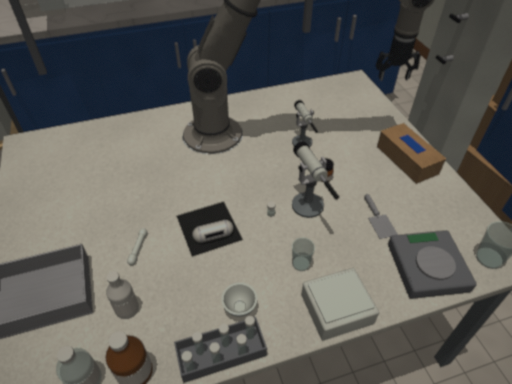

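View pics/side0.png

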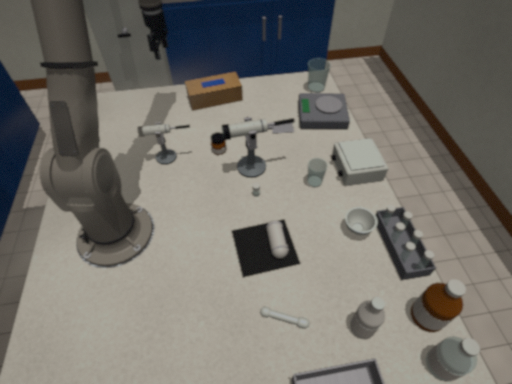

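Possible confusions: the large camera stand is at scene (308,205) / side (251,166), and the small look-alike is at scene (303,140) / side (166,156), so I choose the large one. For the tube, the white thing on the dark mat at scene (212,231) has a window; the look-alike is the pestle at scene (138,246), which lies off the mat. The camera's hood is at side (226,132) and its grip at side (285,122).

```bash
cat > h.py <<'E'
import numpy as np,cv2
from bench import *
def ray(n,uv,p=None):
    p=p or camera_params(n);R=np.array(p['R']);c=-R.T@np.array(p['t'])
    d=R.T@np.array([(uv[0]-p['cx'])/p['fx'],(uv[1]-p['cy'])/p['fy'],1]);return c,d/np.linalg.norm(d)
def plane(n,uv,z,p=None):
    c,d=ray(n,uv,p);return c+d*(z-c[2])/d[2]
def tri(a,ua,b,ub):
    A=np.zeros((3,3));v=np.zeros(3)
    for n,u in((a,ua),(b,ub)):
        c,d=ray(n,u);M=np.eye(3)-np.outer(d,d);A+=M;v+=M@c
    return np.linalg.solve(A,v)
def proj(n,X,p=None):
    p=p or camera_params(n);q=np.array(p['R'])@X+p['t'];return np.array([p['fx']*q[0]/q[2]+p['cx'],p['fy']*q[1]/q[2]+p['cy']])
E
python3 - <<'E'
from h import *
np.set_printoptions(precision=3,suppress=True)
s=cv2.imread('pics/scene0.png');d=cv2.imread('pics/side0.png')
for n,im,roi in(("scene",s,(170,195,80,65)),("side",d,(225,215,80,65))):
    x,y,w,h=roi;g=cv2.cvtColor(im[y:y+h,x:x+w],cv2.COLOR_BGR2GRAY)
    cs,_=cv2.findContours((g<70).astype('uint8'),0,2);c=max(cs,key=cv2.contourArea)
    q=cv2.approxPolyDP(cv2.convexHull(c),5,True)[:,0]+[x,y];print(n,q.tolist())
    P=np.array([plane(n,u,.003)for u in q]);print(P,P.mean(0))
    m=np.zeros_like(g);cv2.fillConvexPoly(m,(cv2.convexHull(c)),1);m=cv2.erode(m,np.ones((3,3)))
    if n=="side":m[:]=1
    cs,_=cv2.findContours(((g>100)&(m>0)).astype('uint8') if n=="scene" else ((g>115)&(m>0)).astype('uint8'),0,2)
    for c in cs:
        if cv2.contourArea(c)>60:print(' tube',cv2.minAreaRect(c),'off',x,y)
a=cv2.resize(s[85:225,260:400-30],None,fx=3.6,fy=3.6,interpolation=2)
b=cv2.resize(d[95:185,205:305],None,fx=3.9,fy=3.9,interpolation=2)
e=cv2.resize(s[200:255,175:245],None,fx=3.4,fy=3.4)
H=600;o=np.zeros((H,800,3),'uint8');o[:504,:396]=a;o[:351,400:790]=b;o[360:360+187,400:638]=e;cv2.imwrite('pics/c1.png',o)
E
```

```text
scene [[222, 202], [241, 239], [192, 255], [177, 216]]
[[ 0.374 -0.06   0.003]
 [ 0.546 -0.044  0.003]
 [ 0.558 -0.205  0.003]
 [ 0.388 -0.219  0.003]] [ 0.467 -0.132  0.003]
 tube ((42.0588264465332, 34.23529815673828), (12.611852645874023, 39.290767669677734), 75.96376037597656) off 170 195
side [[282, 220], [298, 263], [243, 275], [233, 231]]
[[ 0.539 -0.045  0.003]
 [ 0.553 -0.206  0.003]
 [ 0.385 -0.217  0.003]
 [ 0.375 -0.06   0.003]] [ 0.463 -0.132  0.003]
 tube ((39.5, 32.0), (64.0, 79.0), 90.0) off 225 215
```

View pics/c1.png

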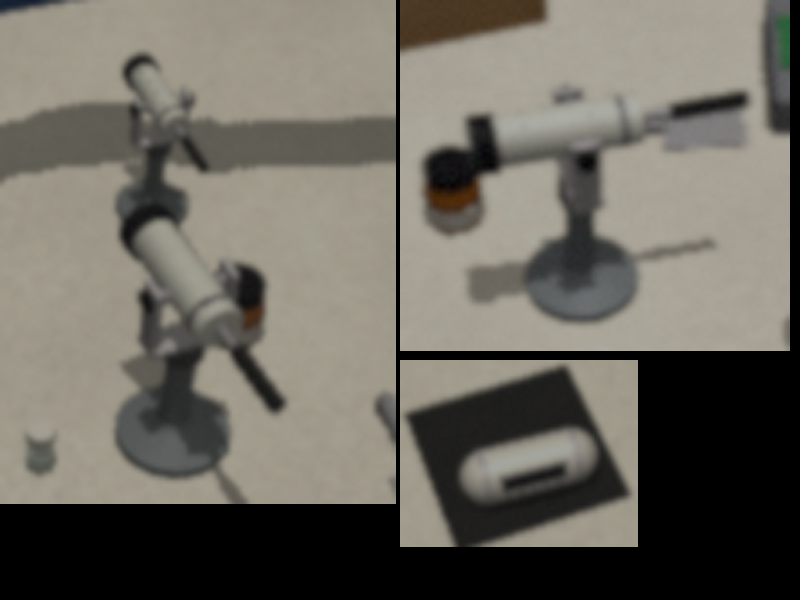

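```bash
python3 - <<'E'
from h import *
np.set_printoptions(precision=3,suppress=True)
e=[plane("scene",u,.03) for u in((192.6,234.7),(233.2,228.5),(212.4,230.9))];print('tube',e,'yaw-ish axis',np.degrees(np.arctan2(*(e[1]-e[0])[[1,0]])))
s=cv2.imread('pics/side0.png')
g=cv2.cvtColor(s[215:265,262:295],cv2.COLOR_BGR2GRAY)
cs,_=cv2.findContours((g>130).astype('uint8'),0,2);c=max(cs,key=cv2.contourArea);r_=cv2.minAreaRect(c);print(r_);print('side tube',plane("side",np.array(r_[0])+[262,215],.03))
print('foot',plane("scene",(308.1,204.4),.008),plane("side",(251.4,166),.008))
h=tri("scene",(298.9,147.5),"side",(226,131.7));k=tri("scene",(337.8,197.5),"side",(293.5,120.4));print('hood',h,'handle end',k,np.linalg.norm(h-k))
print('vial',plane("side",(256,194),0),'jar',plane("side",(218,150),.0),'spat',plane("side",(283,128),0),'beaker',plane("side",(315,183),0),'small',plane("side",(166,157),0))
E
```

```text
tube [array([ 0.503, -0.188,  0.03 ]), array([ 0.518, -0.061,  0.03 ]), array([ 0.507, -0.126,  0.03 ])] yaw-ish axis 82.92663646715785
((16.0, 19.0), (38.0, 32.0), 90.0)
side tube [ 0.51  -0.112  0.03 ]
foot [0.48  0.214 0.008] [0.477 0.209 0.008]
hood [0.395 0.2   0.195] handle end [0.627 0.226 0.188] 0.23345473630241043
vial [0.473 0.081 0.   ] jar [0.363 0.324 0.   ] spat [0.64  0.407 0.   ] beaker [0.69  0.094 0.   ] small [0.162 0.32  0.   ]
```

The crop confirms the choice: a large camera with a long rear grip, looking along -x. The tube lies at (0.508,-0.125) with its window on the +x side, so it needs to roll about 29 mm towards -x. The pivot is at (0.479,0.211). I'll do the tube first.

```bash
python3 -m jog '[{"z":1},{"z":1},{"z":1},{"x":0.45,"y":-0.85,"rz":-0.57},{"x":0.45,"y":-0.85,"rz":-0.57},{"x":0.45,"y":-0.85,"rz":-0.57},{"x":0.45,"y":-0.85,"rz":-0.57},{"x":0.45,"y":-0.85,"rz":-0.57}]'
python3 -m jog '[{"x":0.35,"y":-0.92,"rz":-0.57},{"x":0.35,"y":-0.92,"rz":-0.57},{"x":0.35,"y":-0.92,"rz":-0.57},{"x":0.35,"y":-0.92,"rz":-0.57},{"x":0.35,"y":-0.92,"rz":-0.57},{"x":0.35,"y":-0.92,"rz":-0.57},{"x":0.35,"y":-0.92,"rz":-0.57},{"x":0.35,"y":-0.92,"rz":-0.57}]'
python3 -m jog '[{"x":0.1,"y":-0.9,"rz":-0.6},{"y":-0.3},{"z":-1},{"z":-1},{"z":-1},{"z":0},{"z":0}]'
python3 - <<'E'
from h import *
o=get_obs();print(o['clock'],o['tcp_pos'],o['orientation'],o['joints'])
p=camera_params("wrist");f=grab_frame("wrist");cv2.imwrite('pics/w1.png',f[:,:,::-1])
import json;json.dump({k:np.array(v).tolist() for k,v in p.items()},open('w1.json','w'))
E
```

```text
0.1 [0.19787838 0.6448029  0.2304384 ] [-4.65924891e-01 -3.10669466e+00  2.53550407e-03] [-1.38112069  0.47772026  0.02231859  1.55631037 -0.01152032  1.10931078
 -0.0830871 ]validation failed for argument at $[0]...
validation failed for argument at $[0]...
validation failed for argument at $[0]...
```

View pics/w1.png

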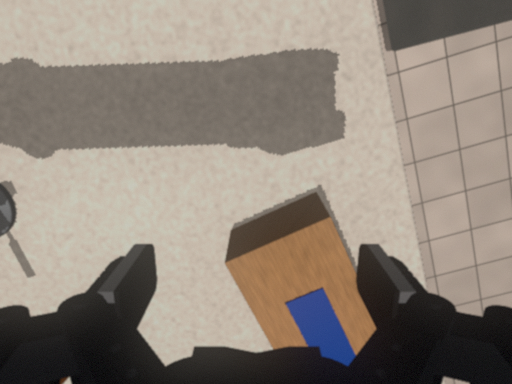

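The wrist view is still at the start pose, showing the wooden box at about (300,280), because the moves were refused. The rows probably need every key.

```bash
python3 -m jog '[{"rx":0,"ry":0,"rz":0,"x":0,"y":0,"z":1,"jaw":1},{"rx":0,"ry":0,"rz":0,"x":0,"y":0,"z":1,"jaw":1},{"rx":0,"ry":0,"rz":0,"x":0,"y":0,"z":1,"jaw":1},{"rx":0,"ry":0,"rz":-0.57,"x":0.45,"y":-0.85,"z":0,"jaw":1},{"rx":0,"ry":0,"rz":-0.57,"x":0.45,"y":-0.85,"z":0,"jaw":1},{"rx":0,"ry":0,"rz":-0.57,"x":0.45,"y":-0.85,"z":0,"jaw":1},{"rx":0,"ry":0,"rz":-0.57,"x":0.45,"y":-0.85,"z":0,"jaw":1},{"rx":0,"ry":0,"rz":-0.57,"x":0.45,"y":-0.85,"z":0,"jaw":1}]'
```

```text
clock: 1.15
tcp_pos: [0.3337, 0.3883, 0.4111]
orientation: [-1.221, -2.894, 0.0]
contact_force: [1.1, 0.4, 0.2]
grip_width: 0.0852
gripper_force: 0.0
```

```bash
python3 -m jog '[{"rx":0,"ry":0,"rz":-0.57,"x":0.35,"y":-0.92,"z":0,"jaw":1},{"rx":0,"ry":0,"rz":-0.57,"x":0.35,"y":-0.92,"z":0,"jaw":1},{"rx":0,"ry":0,"rz":-0.57,"x":0.35,"y":-0.92,"z":0,"jaw":1},{"rx":0,"ry":0,"rz":-0.57,"x":0.35,"y":-0.92,"z":0,"jaw":1},{"rx":0,"ry":0,"rz":-0.57,"x":0.35,"y":-0.92,"z":0,"jaw":1},{"rx":0,"ry":0,"rz":-0.57,"x":0.35,"y":-0.92,"z":0,"jaw":1},{"rx":0,"ry":0,"rz":-0.57,"x":0.35,"y":-0.92,"z":0,"jaw":1},{"rx":0,"ry":0,"rz":-0.57,"x":0.35,"y":-0.92,"z":0,"jaw":1}]'
python3 -m jog '[{"rx":0,"ry":0,"rz":-0.6,"x":0.1,"y":-0.9,"z":0,"jaw":1},{"rx":0,"ry":0,"rz":0,"x":0,"y":-0.3,"z":0,"jaw":1},{"rx":0,"ry":0,"rz":0,"x":0,"y":0,"z":-1,"jaw":1},{"rx":0,"ry":0,"rz":0,"x":0,"y":0,"z":-1,"jaw":1},{"rx":0,"ry":0,"rz":0,"x":0,"y":0,"z":-1,"jaw":1},{"rx":0,"ry":0,"rz":0,"x":0,"y":0,"z":0,"jaw":1},{"rx":0,"ry":0,"rz":0,"x":0,"y":0,"z":0,"jaw":1}]'
python3 - <<'E'
from h import *
o=get_obs();print(o['clock'],o['tcp_pos'],o['orientation'],o['joints'])
p=camera_params("wrist");f=grab_frame("wrist");cv2.imwrite('pics/w2.png',f[:,:,::-1])
import json;json.dump({k:np.array(v).tolist() for k,v in p.items()},open('w2.json','w'))
E
```

```text
clock: 2.15
tcp_pos: [0.5012, -0.0531, 0.4114]
orientation: [-2.247, -2.196, -0.001]
contact_force: [1.3, 1.0, -0.5]
grip_width: 0.0853
gripper_force: 0.0
clock: 3.02
tcp_pos: [0.5082, -0.1238, 0.2333]
orientation: [2.355, 2.077, 0.002]
contact_force: [0.1, -0.4, -0.1]
grip_width: 0.0853
gripper_force: 0.0
3.025 [ 0.50824666 -0.12382024  0.23332821] [2.35491178e+00 2.07660918e+00 2.27120208e-03] [-0.51547434  0.27156044  0.76772361  1.95334679 -0.22341788  0.99963786
  0.22994663]
```

View pics/w2.png

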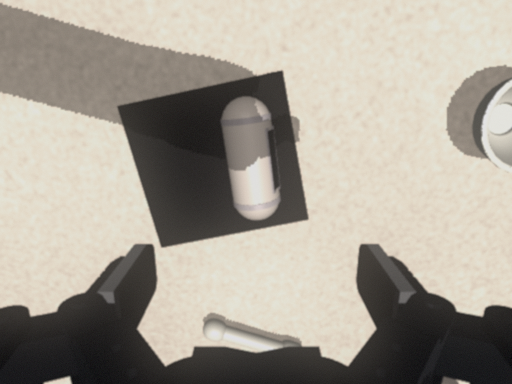

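The tube spans (246,97) to (258,220) with its window on the right edge at (275,158). The mat corners are at (119,106), (282,71), (308,218) and (163,246).

```bash
python3 - <<'E'
from h import *
import json
np.set_printoptions(precision=4,suppress=True)
p={k:np.array(v) if isinstance(v,list) else v for k,v in json.load(open('w2.json')).items()}
q=lambda u,z:plane("w",u,z,p)
a,b=q((246,97),.028),q((258,220),.028);print(a,b,(a+b)/2,np.linalg.norm(a-b),np.degrees(np.arctan2(*(a-b)[[1,0]])))
print([q(u,.003) for u in((119,106),(282,71),(308,218),(163,246))])
# straight-edge fit: tube left/right silhouette at several rows
f=cv2.imread('pics/w2.png').astype(int).sum(2)
for r_ in(130,160,190,200):
    w=np.where(f[r_,200:285]>200)[0]+200;print(r_,w.min(),w.max(),q((w.min(),r_),.028)[:2])
print('tip px',proj("w",np.array([.50825,-.1238,.2333-.0]),p))
import scipy.spatial.transform as t;print(t.Rotation.from_rotvec([2.35491178e+00,2.07660918e+00,2.27e-3]).as_matrix())
E
```

```text
[ 0.5074 -0.0602  0.028 ] [ 0.5029 -0.1908  0.028 ] [ 0.5052 -0.1255  0.028 ] 0.13061816669493231 88.0152964855031
[array([ 0.3716, -0.0529,  0.003 ]), array([ 0.5472, -0.0398,  0.003 ]), array([ 0.5602, -0.2058,  0.003 ]), array([ 0.3848, -0.2194,  0.003 ])]
130 222 270 [ 0.479  -0.0892]
160 227 277 [ 0.4794 -0.1204]
190 231 280 [ 0.4787 -0.1531]
200 232 284 [ 0.4781 -0.1643]
tip px [255.2197 251.2172]
[[ 0.1251  0.9921  0.0023]
 [ 0.9921 -0.1251 -0.0004]
 [-0.0001  0.0024 -1.    ]]
```

```bash
python3 -m jog '[{"rx":0,"ry":0,"rz":0.5,"x":-0.05,"y":-0.03,"z":-1,"jaw":1},{"rx":0,"ry":0,"rz":0,"x":0,"y":0,"z":-1,"jaw":1},{"rx":0,"ry":0,"rz":0,"x":0,"y":0,"z":-1,"jaw":1},{"rx":0,"ry":0,"rz":0,"x":0,"y":0,"z":-0.5,"jaw":1},{"rx":0,"ry":0,"rz":0,"x":0,"y":0,"z":-0.22,"jaw":1},{"rx":0,"ry":0,"rz":0,"x":0,"y":0,"z":0,"jaw":0.27},{"rx":0,"ry":0,"rz":0,"x":0,"y":0,"z":0,"jaw":0.27},{"rx":0,"ry":0,"rz":0,"x":0,"y":0,"z":0,"jaw":0.27}]' 20
python3 -m jog '[{"rx":0,"ry":0,"rz":0,"x":0,"y":0,"z":0,"jaw":0.27},{"rx":0,"ry":0,"rz":0,"x":0,"y":0,"z":0,"jaw":0.27},{"rx":0,"ry":0,"rz":0,"x":0,"y":0,"z":0,"jaw":0.27},{"rx":0,"ry":0,"rz":0,"x":-0.05,"y":0,"z":0,"jaw":0.27},{"rx":0,"ry":0,"rz":0,"x":-0.05,"y":0,"z":0,"jaw":0.27},{"rx":0,"ry":0,"rz":0,"x":-0.05,"y":0,"z":0,"jaw":0.27},{"rx":0,"ry":0,"rz":0,"x":-0.05,"y":0,"z":0,"jaw":0.27},{"rx":0,"ry":0,"rz":0,"x":0,"y":0,"z":0,"jaw":0.27}]'
python3 - <<'E'
from h import *
f=grab_frame("scene")[190:260,165:250];g=grab_frame("side")[205:285,220:305]
cv2.imwrite('pics/p1.png',np.hstack([cv2.resize(f,(480,395),interpolation=2),cv2.resize(g,(316,395))])[:,:,::-1][:, :800])
E
```

```text
clock: 4.08
tcp_pos: [0.5052, -0.1251, 0.0094]
orientation: [2.261, 2.178, 0.003]
contact_force: [1.1, -0.2, -0.3]
grip_width: 0.0544
gripper_force: 0.3
clock: 5.08
tcp_pos: [0.4917, -0.1251, 0.0081]
orientation: [-2.263, -2.179, 0.0]
contact_force: [0.2, -0.2, -0.1]
grip_width: 0.0543
gripper_force: 0.0
```

View pics/p1.png

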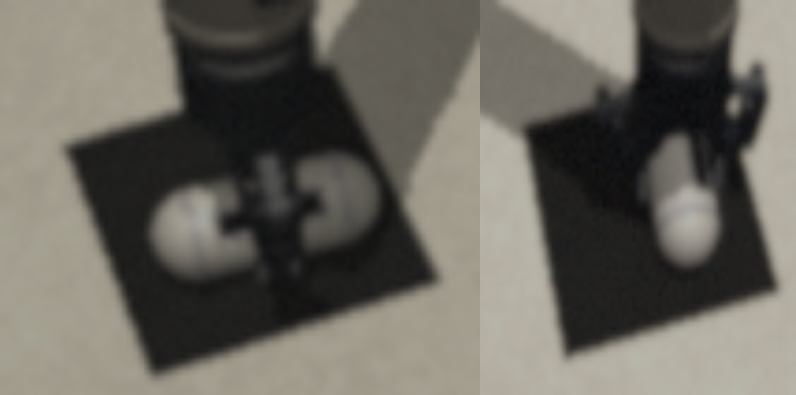

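The window, seen either side of the finger at (235,222) and (310,205), has climbed the tube, so it is rolling rather than sliding. Continue.

```bash
python3 -m jog '[{"rx":0,"ry":0,"rz":0,"x":-0.05,"y":0,"z":0,"jaw":0.27},{"rx":0,"ry":0,"rz":0,"x":-0.05,"y":0,"z":0,"jaw":0.27},{"rx":0,"ry":0,"rz":0,"x":-0.05,"y":0,"z":0,"jaw":0.27},{"rx":0,"ry":0,"rz":0,"x":-0.05,"y":0,"z":0,"jaw":0.27},{"rx":0,"ry":0,"rz":0,"x":-0.04,"y":0,"z":0,"jaw":0.27},{"rx":0,"ry":0,"rz":0,"x":0,"y":0,"z":0,"jaw":0.27},{"rx":0,"ry":0,"rz":0,"x":0,"y":0,"z":0,"jaw":0.27}]'
python3 -m jog '[{"rx":0,"ry":0,"rz":0,"x":0,"y":0,"z":0,"jaw":1},{"rx":0,"ry":0,"rz":0,"x":0,"y":0,"z":0,"jaw":1},{"rx":0,"ry":0,"rz":0,"x":0,"y":0,"z":0,"jaw":1},{"rx":0,"ry":0,"rz":0,"x":0,"y":0,"z":0.5,"jaw":1},{"rx":0,"ry":0,"rz":0,"x":0,"y":-0.5,"z":1,"jaw":1},{"rx":0,"ry":0,"rz":0,"x":0,"y":-0.5,"z":1,"jaw":1},{"rx":0,"ry":0,"rz":0,"x":0,"y":0,"z":0,"jaw":1},{"rx":0,"ry":0,"rz":0,"x":0,"y":0,"z":0,"jaw":1}]'
cat > w.py <<'E'
from h import *
import sys
np.set_printoptions(precision=4,suppress=True)
p=camera_params("wrist");f=grab_frame("wrist");cv2.imwrite(f'pics/{sys.argv[1]}.png',f[:,:,::-1])
g=cv2.cvtColor(f,cv2.COLOR_RGB2GRAY)
mat=cv2.morphologyEx((g<60).astype('uint8'),cv2.MORPH_OPEN,np.ones((3,3)))
m=(g>75).astype('uint8');n,l,st,ce=cv2.connectedComponentsWithStats(m)
for c in cv2.findContours(mat,cv2.RETR_CCOMP,2)[0]:
    A=cv2.contourArea(c)
    if 150<A<60000:
        (u,v),wh,an=cv2.minAreaRect(c);print('dark',A,u,v,wh,an,plane('w',(u,v),.053,p))
for i in range(1,n):
    if 1500<st[i,4]<30000:print('light',st[i],ce[i])
C=-np.array(p['R']).T@p['t'];print('cam',C)
E
python3 w.py w3
```

```text
clock: 6.05
tcp_pos: [0.4778, -0.1251, 0.0081]
orientation: [2.263, 2.179, 0.0]
contact_force: [-0.5, -0.3, 0.3]
grip_width: 0.0543
gripper_force: 0.0
clock: 7.05
tcp_pos: [0.4774, -0.1803, 0.1496]
orientation: [-2.262, -2.179, -0.001]
contact_force: [-0.4, 0.6, -0.8]
grip_width: 0.0855
gripper_force: 0.0
dark 26331.0 255.49996948242188 333.4999694824219 (510.99993896484375, 98.99998474121094) 0.0 [ 0.4726 -0.3052  0.053 ]
dark 1351.5 256.851806640625 111.94366455078125 (82.71987915039062, 18.525590896606445) 87.61405944824219 [ 0.4806 -0.1243  0.053 ]
dark 24841.5 235.78082275390625 95.4554672241211 (185.00428771972656, 229.84852600097656) 82.4605484008789 [ 0.4668 -0.1129  0.053 ]
light [ 216   14   72  180 9382] [252.651  100.6761]
cam [ 0.4806 -0.1081  0.2917]
```

View pics/w3.png

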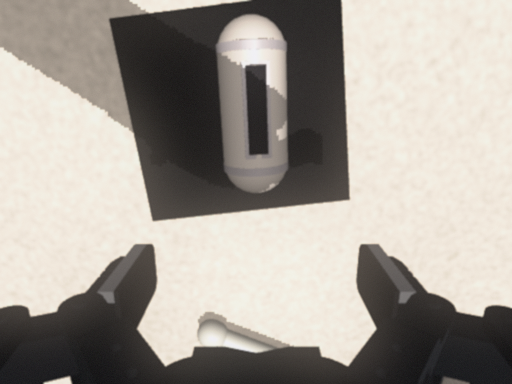

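The window spans (247-268, 65-155), slightly right of the tube's midline (edges about 219 and 287), so a small residual roll remains. I'll quantify it.

```bash
cat > e.py <<'E'
from h import *
import sys
f=cv2.imread(sys.argv[1]);g=cv2.cvtColor(f,cv2.COLOR_BGR2GRAY).astype(float)
r0,r1,c0,c1=map(int,sys.argv[2:6])
for r in range(r0,r1,8):
    row=g[r,c0:c1];d=np.diff(cv2.GaussianBlur(row[None],(5,1),0)[0]);i=[j for j in range(1,len(d)-1) if abs(d[j])>6 and abs(d[j])>=abs(d[j-1]) and abs(d[j])>abs(d[j+1])]
    print(r,[(c0+j+.5,int(d[j])) for j in i])
E
python3 e.py pics/w3.png 72 150 205 300; python3 -c "
from bench import *;import numpy as np;p=camera_params('wrist');print(p['fx'],p['cx'],np.round(p['R'],3).tolist())"
```

```text
72 [(217.5, 20), (244.5, -28), (251.5, 6), (265.5, 52), (285.5, -32)]
80 [(218.5, 20), (245.5, -31), (265.5, 54), (286.5, -31)]
88 [(218.5, 21), (245.5, -29), (265.5, 28), (274.5, 18), (286.5, -32)]
96 [(219.5, 20), (246.5, -28), (266.5, 27), (281.5, 9), (286.5, -33)]
104 [(219.5, 20), (246.5, -30), (266.5, 27), (286.5, -20)]
112 [(220.5, 20), (246.5, -27), (266.5, 28), (286.5, -21)]
120 [(220.5, 21), (247.5, -28), (266.5, 28), (286.5, -22)]
128 [(221.5, 21), (247.5, -29), (267.5, 27), (279.5, 6), (286.5, -33)]
136 [(221.5, 19), (247.5, -26), (267.5, 27), (277.5, 16), (286.5, -34)]
144 [(222.5, 21), (248.5, -28), (267.5, 27), (286.5, -22)]
340.804306385945 256.18549669577123 [[0.999, -0.038, -0.001], [-0.037, -0.959, 0.281], [-0.011, -0.281, -0.96]]
```

```bash
python3 -m jog '[{"rx":0,"ry":0,"rz":0,"x":-0.03,"y":0.92,"z":0,"jaw":1},{"rx":0,"ry":0,"rz":0,"x":0,"y":0,"z":-1,"jaw":1},{"rx":0,"ry":0,"rz":0,"x":0,"y":0,"z":-1,"jaw":1},{"rx":0,"ry":0,"rz":0,"x":0,"y":0,"z":-0.33,"jaw":1},{"rx":0,"ry":0,"rz":0,"x":0,"y":0,"z":0,"jaw":0.27},{"rx":0,"ry":0,"rz":0,"x":0,"y":0,"z":0,"jaw":0.27},{"rx":0,"ry":0,"rz":0,"x":0,"y":0,"z":0,"jaw":0.24},{"rx":0,"ry":0,"rz":0,"x":0,"y":0,"z":0,"jaw":0.2}]'
python3 -m jog '[{"rx":0,"ry":0,"rz":0,"x":0,"y":0,"z":0,"jaw":0.2},{"rx":0,"ry":0,"rz":0,"x":0,"y":0,"z":0,"jaw":0.2}]'
python3 -m jog '[{"rx":0,"ry":0,"rz":0,"x":0,"y":0,"z":0,"jaw":1},{"rx":0,"ry":0,"rz":0,"x":0,"y":0,"z":0,"jaw":1},{"rx":0,"ry":0,"rz":0,"x":0,"y":0,"z":0.5,"jaw":1},{"rx":0,"ry":0,"rz":0,"x":0,"y":-0.5,"z":1,"jaw":1},{"rx":0,"ry":0,"rz":0,"x":0,"y":-0.5,"z":1,"jaw":1},{"rx":0,"ry":0,"rz":0,"x":0,"y":0,"z":0,"jaw":1},{"rx":0,"ry":0,"rz":0,"x":0,"y":0,"z":0,"jaw":1}]'
python3 w.py w4; python3 e.py pics/w4.png 80 150 205 300
```

```text
clock: 8.1
tcp_pos: [0.4765, -0.1257, 0.0109]
orientation: [2.262, 2.179, 0.002]
contact_force: [-0.3, -0.4, 0.7]
grip_width: 0.0513
gripper_force: 0.0
clock: 8.35
tcp_pos: [0.476, -0.1258, 0.0103]
orientation: [2.263, 2.179, 0.001]
contact_force: [0.6, 0.4, 1.4]
grip_width: 0.0509
gripper_force: 0.0
clock: 9.22
tcp_pos: [0.4755, -0.1811, 0.1516]
orientation: [-2.262, -2.179, -0.001]
contact_force: [0.3, -0.1, -0.9]
grip_width: 0.0852
gripper_force: 0.0
dark 26446.5 255.5 333.0 (100.0, 511.0) 90.0 [ 0.4707 -0.3071  0.053 ]
dark 1309.5 256.35064697265625 110.76597595214844 (82.29419708251953, 18.385299682617188) 87.70938873291016 [ 0.4785 -0.1244  0.053 ]
dark 24463.5 237.95932006835938 94.51220703125 (184.2439727783203, 228.21604919433594) 82.77568817138672 [ 0.4664 -0.1131  0.053 ]
light [ 217   13   72  179 9269] [253.9366  99.452 ]
cam [ 0.4787 -0.1088  0.2937]
80 [(219.5, 20), (244.5, -27), (265.5, 53), (286.5, -32)]
88 [(220.5, 20), (245.5, -31), (265.5, 28), (271.5, 21), (286.5, -32)]
96 [(220.5, 20), (245.5, -30), (265.5, 28), (282.5, 7), (287.5, -30)]
104 [(221.5, 20), (246.5, -28), (265.5, 29), (287.5, -23)]
112 [(221.5, 20), (246.5, -31), (266.5, 27), (287.5, -21)]
120 [(222.5, 20), (246.5, -28), (266.5, 27), (287.5, -30)]
128 [(222.5, 20), (247.5, -27), (266.5, 28), (274.5, 8), (278.5, -13), (281.5, 14), (287.5, -33)]
136 [(223.5, 20), (247.5, -29), (266.5, 27), (278.5, 20), (287.5, -27)]
144 [(223.5, 20), (247.5, -27), (267.5, 26), (287.5, -22)]
```

About 1.8 px (1.4 mm, 0.056 rad) remains; one more nudge.

```bash
python3 -m jog '[{"rx":0,"ry":0,"rz":0,"x":-0.015,"y":0.92,"z":0,"jaw":1},{"rx":0,"ry":0,"rz":0,"x":0,"y":0,"z":-1,"jaw":1},{"rx":0,"ry":0,"rz":0,"x":0,"y":0,"z":-1,"jaw":1},{"rx":0,"ry":0,"rz":0,"x":0,"y":0,"z":-0.33,"jaw":1},{"rx":0,"ry":0,"rz":0,"x":0,"y":0,"z":0,"jaw":0.27},{"rx":0,"ry":0,"rz":0,"x":0,"y":0,"z":0,"jaw":0.27},{"rx":0,"ry":0,"rz":0,"x":0,"y":0,"z":0,"jaw":0.24},{"rx":0,"ry":0,"rz":0,"x":0,"y":0,"z":0,"jaw":0.2}]'
python3 -m jog '[{"rx":0,"ry":0,"rz":0,"x":0,"y":0,"z":0,"jaw":0.2},{"rx":0,"ry":0,"rz":0,"x":0,"y":0,"z":0,"jaw":0.2}]'
python3 -m jog '[{"rx":0,"ry":0,"rz":0,"x":0,"y":0,"z":0,"jaw":1},{"rx":0,"ry":0,"rz":0,"x":0,"y":0,"z":0,"jaw":1},{"rx":0,"ry":0,"rz":0,"x":0,"y":0,"z":0.5,"jaw":1},{"rx":0,"ry":0,"rz":0,"x":0,"y":-0.5,"z":1,"jaw":1},{"rx":0,"ry":0,"rz":0,"x":0,"y":-0.5,"z":1,"jaw":1},{"rx":0,"ry":0,"rz":0,"x":0,"y":0,"z":0,"jaw":1},{"rx":0,"ry":0,"rz":0,"x":0,"y":0,"z":0,"jaw":1}]'
python3 w.py w5; python3 e.py pics/w5.png 80 150 205 300
```

```text
clock: 10.28
tcp_pos: [0.4756, -0.1264, 0.0129]
orientation: [2.262, 2.179, 0.002]
contact_force: [-0.2, 0.1, -0.8]
grip_width: 0.0513
gripper_force: 0.0
clock: 10.52
tcp_pos: [0.4752, -0.1264, 0.0124]
orientation: [2.263, 2.179, 0.001]
contact_force: [-0.3, -0.1, 0.0]
grip_width: 0.0514
gripper_force: 0.0
clock: 11.4
tcp_pos: [0.4746, -0.1817, 0.1535]
orientation: [-2.262, -2.179, -0.001]
contact_force: [-0.6, 0.4, -0.7]
grip_width: 0.0856
gripper_force: 0.0
dark 26492.0 255.5 333.0 (100.0, 511.0) 90.0 [ 0.4697 -0.3094  0.053 ]
dark 1295.5 254.97830200195312 109.50093841552734 (81.79228973388672, 18.243635177612305) 87.51044464111328 [ 0.4766 -0.1243  0.053 ]
dark 24165.0 239.8095245361328 93.52510070800781 (183.04530334472656, 227.06777954101562) 82.49266052246094 [ 0.4667 -0.1132  0.053 ]
light [ 217   13   72  178 9137] [254.1763  98.4671]
cam [ 0.4778 -0.1095  0.2957]
80 [(219.5, 21), (243.5, -28), (263.5, 55), (286.5, -34)]
88 [(220.5, 20), (244.5, -28), (264.5, 28), (270.5, 18), (286.5, -33)]
96 [(220.5, 20), (244.5, -30), (264.5, 28), (279.5, 16), (286.5, -33)]
104 [(221.5, 20), (244.5, -27), (264.5, 28), (287.5, -26)]
112 [(221.5, 20), (245.5, -29), (264.5, 28), (286.5, -19)]
120 [(222.5, 21), (245.5, -29), (265.5, 27), (287.5, -28)]
128 [(223.5, 20), (245.5, -26), (265.5, 27), (287.5, -33)]
136 [(223.5, 20), (246.5, -29), (265.5, 27), (276.5, 20), (280.5, -10), (287.5, -35)]
144 [(224.5, 20), (246.5, -27), (265.5, 27), (287.5, -23)]
```

Now the window is centred to within 0.03 rad at (0.4766,-0.1243). On to the camera handle at about (0.595,0.224,0.19).

```bash
python3 -m jog '[{"rx":0,"ry":0,"rz":-1,"x":0,"y":0,"z":1,"jaw":1},{"rx":0,"ry":0,"rz":-1,"x":0,"y":0,"z":1,"jaw":1},{"rx":0,"ry":0,"rz":-1,"x":0,"y":0,"z":1,"jaw":1},{"rx":0,"ry":0,"rz":-1,"x":0,"y":0,"z":1,"jaw":1},{"rx":0,"ry":0,"rz":-0.6,"x":0.29,"y":0.9,"z":0.1,"jaw":1},{"rx":0,"ry":0,"rz":-0.6,"x":0.29,"y":0.9,"z":0.1,"jaw":1},{"rx":0,"ry":0,"rz":-0.6,"x":0.29,"y":0.9,"z":0.1,"jaw":1},{"rx":0,"ry":0,"rz":-0.6,"x":0.29,"y":0.9,"z":0.1,"jaw":1}]'
python3 -m jog '[{"rx":0,"ry":0,"rz":-0.6,"x":0.29,"y":0.9,"z":0,"jaw":1},{"rx":0,"ry":0,"rz":-0.6,"x":0.29,"y":0.9,"z":0,"jaw":1},{"rx":0,"ry":0,"rz":-0.6,"x":0.29,"y":0.9,"z":0,"jaw":1},{"rx":0,"ry":0,"rz":0,"x":0,"y":0,"z":0,"jaw":1},{"rx":0,"ry":0,"rz":0,"x":0,"y":0,"z":0,"jaw":1}]'
python3 - <<'E'
from h import *
import json
p=camera_params("wrist");f=grab_frame("wrist");cv2.imwrite('pics/w6.png',f[:,:,::-1])
json.dump({k:np.array(v).tolist() for k,v in p.items()},open('w6.json','w'))
print(get_obs()['joints'])
E
```

```text
clock: 12.45
tcp_pos: [0.5442, 0.0367, 0.4166]
orientation: [-3.074, -0.647, 0.004]
contact_force: [1.3, -0.5, 0.5]
grip_width: 0.0857
gripper_force: 0.0
clock: 13.08
tcp_pos: [0.5962, 0.1958, 0.416]
orientation: [3.135, 0.161, -0.004]
contact_force: [-0.5, -0.1, 0.8]
grip_width: 0.0856
gripper_force: 0.0
[-1.08143951  0.39888637  0.96821003  1.45406445 -0.32655814  1.46121704
 -1.58391841]
```

View pics/w6.png

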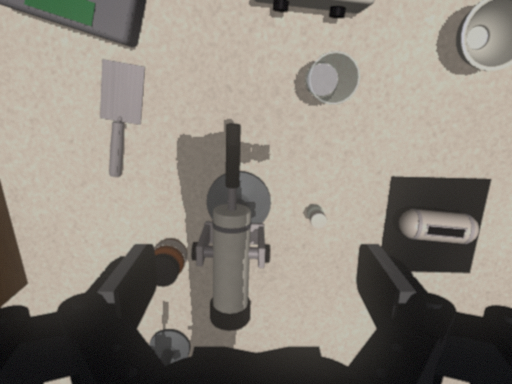

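The handle runs from (233,124) to (233,185), the barrel's axis to the hood at (231,322), and the tilt axle knobs are at (197,252) and (266,253). The tube at (437,227) shows its window up.

```bash
python3 - <<'E'
from h import *
import json
np.set_printoptions(precision=4,suppress=True)
p={k:np.array(v) if isinstance(v,list) else v for k,v in json.load(open('w6.json')).items()}
q=lambda u,z:plane("w",u,z,p)
he,hs,pv=q((233,124),.19),q((233,186),.19),q((231.7,252.5),.19)
print(he,hs,pv,q((197,252),.19),q((266,253),.19),q((230.5,302),.215))
print(np.linalg.norm(he-pv),np.linalg.norm(hs-pv),np.degrees(np.arctan2(*(he-pv)[[1,0]])))
print(q((437,228),.053))
# foot
print('foot',q((239,201),.008))
E
python3 e.py pics/w6.png 130 184 210 255
```

```text
[0.6277 0.224  0.19  ] [0.559  0.2183 0.19  ] [0.4766 0.2131 0.19  ] [0.4731 0.2542 0.19  ] [0.48   0.1723 0.19  ] [0.4259 0.2087 0.215 ]
0.15156060065091437 0.08266304948300589 4.130223145047954
[ 0.4813 -0.1078  0.053 ]
foot [0.4796 0.2128 0.008 ]
130 [(224.5, -26), (240.5, 35)]
138 [(225.5, -19), (239.5, 38)]
146 [(225.5, -20), (239.5, 18)]
154 [(225.5, -22), (239.5, 20)]
162 [(225.5, -18), (239.5, 29), (245.5, 7), (249.5, 11)]
170 [(225.5, -20), (239.5, 28), (245.5, 6)]
178 [(216.5, -12), (225.5, -8), (238.5, 21)]
```

```bash
python3 - <<'E'
import numpy as np
R=.117;a=np.radians(4.5+np.arange(13)*85.3/12)
P=R*np.c_[np.cos(a),np.sin(a)]/.06;print(np.round(np.diff(P,axis=0),3).tolist())
t=np.radians(np.arange(5)*22.1/4)
P=np.c_[.117*np.cos(t)+.019*np.sin(t),.117*np.sin(t)-.019*np.cos(t)]/.06;print(np.round(np.diff(P,axis=0),3).tolist())
E
python3 -m jog '[{"rx":0,"ry":0,"rz":-0.14,"x":-0.025,"y":0.43,"z":-0.5,"jaw":1},{"rx":0,"ry":0,"rz":0,"x":0,"y":0,"z":-1,"jaw":1},{"rx":0,"ry":0,"rz":0,"x":0,"y":0,"z":-1,"jaw":1},{"rx":0,"ry":0,"rz":0,"x":0,"y":0,"z":-1,"jaw":1},{"rx":0,"ry":0,"rz":0,"x":0,"y":0,"z":-0.58,"jaw":1},{"rx":0,"ry":0,"rz":0,"x":0,"y":0,"z":0,"jaw":1},{"rx":0,"ry":0,"rz":0,"x":0,"y":0,"z":0,"jaw":1}]'
```

```text
[[-0.034, 0.239], [-0.063, 0.233], [-0.092, 0.224], [-0.119, 0.211], [-0.144, 0.194], [-0.167, 0.175], [-0.187, 0.153], [-0.205, 0.129], [-0.219, 0.102], [-0.23, 0.075], [-0.237, 0.046], [-0.241, 0.016]]
[[0.021, 0.189], [0.003, 0.19], [-0.015, 0.19], [-0.033, 0.187]]
clock: 14.0
tcp_pos: [0.5964, 0.2207, 0.1751]
orientation: [-3.138, -0.12, -0.004]
contact_force: [0.6, 0.6, -0.4]
grip_width: 0.0852
gripper_force: 0.0
```

```bash
python3 -m jog '[{"rx":0,"ry":0,"rz":0,"x":-0.02,"y":0.015,"z":-0.06,"jaw":0},{"rx":0,"ry":0,"rz":0,"x":0,"y":0,"z":0,"jaw":-1},{"rx":0,"ry":0,"rz":0,"x":0,"y":0,"z":0,"jaw":-1},{"rx":0,"ry":0,"rz":0,"x":0,"y":0,"z":0,"jaw":-1},{"rx":0,"ry":0,"rz":0,"x":0,"y":0,"z":0,"jaw":-1},{"rx":0,"ry":0,"rz":0,"x":0,"y":0,"z":0,"jaw":-1}]' 40
```

```text
clock: 14.75
tcp_pos: [0.5942, 0.2223, 0.1697]
orientation: [-3.139, -0.122, -0.001]
contact_force: [-0.9, -0.3, 1.3]
grip_width: 0.0147
gripper_force: 38.9
```

Gripped (the 16 mm rubber gives 14.7 mm). Swivel now.

```bash
python3 -m jog '[{"rx":0,"ry":0,"rz":0.711,"x":-0.034,"y":0.239,"z":0,"jaw":-1},{"rx":0,"ry":0,"rz":0.711,"x":-0.063,"y":0.233,"z":0,"jaw":-1},{"rx":0,"ry":0,"rz":0.711,"x":-0.092,"y":0.224,"z":0,"jaw":-1},{"rx":0,"ry":0,"rz":0.711,"x":-0.119,"y":0.211,"z":0,"jaw":-1},{"rx":0,"ry":0,"rz":0,"x":0,"y":0,"z":0,"jaw":-1},{"rx":0,"ry":0,"rz":0,"x":0,"y":0,"z":0,"jaw":-1}]'
```

```text
clock: 15.5
tcp_pos: [0.5759, 0.2771, 0.1695]
orientation: [-3.014, -0.885, -0.001]
contact_force: [1.7, 3.7, -1.4]
grip_width: 0.0144
gripper_force: 38.9
```

```bash
python3 -m jog '[{"rx":0,"ry":0,"rz":0.711,"x":-0.144,"y":0.194,"z":0,"jaw":-1},{"rx":0,"ry":0,"rz":0.711,"x":-0.167,"y":0.175,"z":0,"jaw":-1},{"rx":0,"ry":0,"rz":0.711,"x":-0.187,"y":0.153,"z":0,"jaw":-1},{"rx":0,"ry":0,"rz":0.711,"x":-0.205,"y":0.129,"z":0,"jaw":-1},{"rx":0,"ry":0,"rz":0.711,"x":-0.219,"y":0.102,"z":0,"jaw":-1},{"rx":0,"ry":0,"rz":0.711,"x":-0.23,"y":0.075,"z":0,"jaw":-1},{"rx":0,"ry":0,"rz":0.711,"x":-0.237,"y":0.046,"z":0,"jaw":-1},{"rx":0,"ry":0,"rz":0.711,"x":-0.241,"y":0.016,"z":0,"jaw":-1}]'
python3 -m jog '[{"rx":0,"ry":0,"rz":0,"x":0,"y":0,"z":0,"jaw":-1},{"rx":0,"ry":0,"rz":0,"x":0,"y":0,"z":0,"jaw":-1}]'
```

```text
clock: 16.5
tcp_pos: [0.4779, 0.3318, 0.1698]
orientation: [-2.223, -2.218, -0.005]
contact_force: [0.2, 5.3, -0.3]
grip_width: 0.0149
gripper_force: 39.3
clock: 16.75
tcp_pos: [0.4771, 0.3318, 0.1697]
orientation: [-2.226, -2.214, -0.002]
contact_force: [-1.9, 4.8, 0.8]
grip_width: 0.0148
gripper_force: 39.2
```

```bash
python3 -m jog '[{"rx":0.5525,"ry":0,"rz":0,"x":0,"y":0.021,"z":0.189,"jaw":-1},{"rx":0.5525,"ry":0,"rz":0,"x":0,"y":0.003,"z":0.19,"jaw":-1},{"rx":0.5525,"ry":0,"rz":0,"x":0,"y":-0.015,"z":0.19,"jaw":-1},{"rx":0.5525,"ry":0,"rz":0,"x":0,"y":-0.033,"z":0.187,"jaw":-1},{"rx":0,"ry":0,"rz":0,"x":0,"y":0,"z":0,"jaw":-1},{"rx":0,"ry":0,"rz":0,"x":0,"y":0,"z":0,"jaw":-1}]'
python3 - <<'E'
from h import *
from scipy.spatial.transform import Rotation as Ro
np.set_printoptions(precision=4,suppress=True)
o=get_obs();M=Ro.from_rotvec(o['orientation']).as_matrix();print(M);G=o['tcp_pos']-.0195*M[:,2];d=G-np.array([.478,.2125,.19]);print(G,d,np.degrees([np.arctan2(d[1],d[0]),np.arctan2(d[2],np.hypot(*d[:2]))]))
f=grab_frame("scene");g=grab_frame("side")
cv2.imwrite('pics/p7.png',np.hstack([cv2.resize(f[90:250,170:370],(400,320),interpolation=2),cv2.resize(g[80:240,180:330],(300,320),interpolation=2)])[:,:,::-1])
E
```

```text
clock: 17.5
tcp_pos: [0.4783, 0.3304, 0.2166]
orientation: [-2.014, -2.001, -0.396]
contact_force: [-1.2, 6.9, 4.2]
grip_width: 0.0143
gripper_force: 39.7
[[ 0.0065  1.      0.0012]
 [ 0.9249 -0.0065  0.3802]
 [ 0.3802 -0.0014 -0.9249]]
[0.4783 0.323  0.2347] [0.0003 0.1105 0.0447] [89.8324 22.0184]
```

View pics/p7.png

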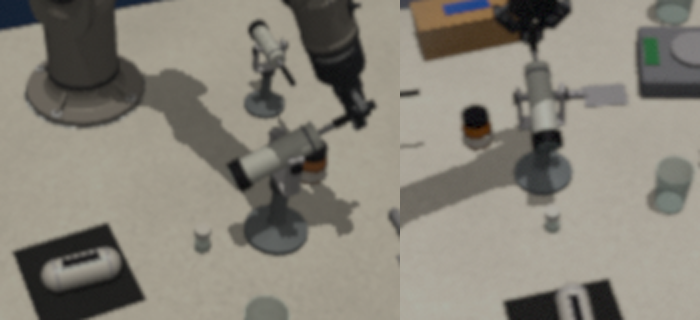

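The camera now points at the tube, with hood at left-panel (243,172) and side-panel (546,140). Release and back off along the tool axis.

```bash
python3 -m jog '[{"rx":0,"ry":0,"rz":0,"x":0,"y":0,"z":0,"jaw":1},{"rx":0,"ry":0,"rz":0,"x":0,"y":0,"z":0,"jaw":1},{"rx":0,"ry":0,"rz":0,"x":0,"y":0,"z":0,"jaw":1},{"rx":0,"ry":0,"rz":0,"x":0,"y":-0.19,"z":0.46,"jaw":1},{"rx":0,"ry":0,"rz":0,"x":0,"y":-0.38,"z":0.92,"jaw":1},{"rx":-0.74,"ry":0,"rz":0,"x":0,"y":0,"z":1,"jaw":1},{"rx":-0.74,"ry":0,"rz":0,"x":0,"y":0,"z":1,"jaw":1},{"rx":-0.73,"ry":0,"rz":0,"x":0,"y":-0.3,"z":0.2,"jaw":1}]'
python3 -m jog '[{"rx":0,"ry":0,"rz":0,"x":0,"y":-0.8,"z":0,"jaw":1},{"rx":0,"ry":0,"rz":0,"x":0,"y":-0.5,"z":0,"jaw":1},{"rx":0,"ry":0,"rz":0,"x":0,"y":0,"z":0,"jaw":1},{"rx":0,"ry":0,"rz":0,"x":0,"y":0,"z":0,"jaw":1}]'
python3 - <<'E'
from h import *
import json
p=camera_params("wrist");f=grab_frame("wrist");s=grab_frame("scene");d=grab_frame("side")
for n,i in(('w8',f),('s8',s),('d8',d)):cv2.imwrite(f'pics/{n}.png',i[:,:,::-1])
json.dump({k:np.array(v).tolist() for k,v in p.items()},open('w8.json','w'))
o=np.zeros((600,800,3),'uint8');o[:384,:512]=f;o[:288,514:794]=cv2.resize(d[100:172,225:295],(280,288),interpolation=2)
o[390:590,:300]=cv2.resize(s[140:180,280:340],(300,200),interpolation=2);o[390:590,310:610]=cv2.resize(s[205:245,180:240],(300,200),interpolation=2)
cv2.imwrite('pics/m8.png',o[:,:,::-1])
E
```

```text
clock: 18.6
tcp_pos: [0.4789, 0.2777, 0.4346]
orientation: [2.223, 2.215, 0.009]
contact_force: [-0.1, 0.2, -1.9]
grip_width: 0.0856
gripper_force: 0.0
clock: 19.1
tcp_pos: [0.4776, 0.199, 0.4295]
orientation: [-2.226, -2.217, 0.0]
contact_force: [-0.3, -0.2, -0.6]
grip_width: 0.0857
gripper_force: 0.0
```

View pics/m8.png

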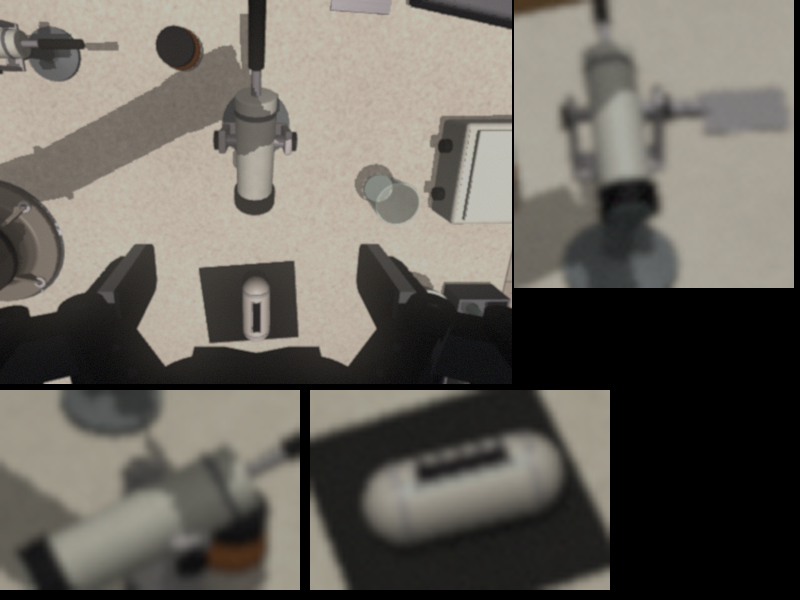

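Azimuth looks right: handle (257,30), knobs at (220,141) and (294,141) and hood (254,195) are nearly in line with the tube at (256,315). Tilt is poorly seen from above, so I'll take an oblique wrist view from the +x side.

```bash
python3 -m jog '[{"rx":0,"ry":0,"rz":-1,"x":0.25,"y":0,"z":0,"jaw":1},{"rx":0,"ry":0,"rz":-1,"x":0.25,"y":0,"z":0,"jaw":1},{"rx":0,"ry":0,"rz":-1,"x":0.25,"y":0,"z":0,"jaw":1},{"rx":0,"ry":0,"rz":-1,"x":0.25,"y":0,"z":0,"jaw":1},{"rx":0,"ry":0,"rz":-1,"x":0.25,"y":0,"z":0,"jaw":1},{"rx":0,"ry":0,"rz":-1,"x":0.25,"y":0,"z":0,"jaw":1},{"rx":0,"ry":0,"rz":-1,"x":0.1,"y":0,"z":0,"jaw":1},{"rx":0,"ry":0,"rz":-1,"x":0.1,"y":0,"z":0,"jaw":1}]'
python3 -m jog '[{"rx":0,"ry":0,"rz":-0.8,"x":0.1,"y":0,"z":0,"jaw":1},{"rx":0,"ry":0.7,"rz":0,"x":0.2,"y":0,"z":-0.2,"jaw":1},{"rx":0,"ry":0.7,"rz":0,"x":0,"y":0,"z":-0.2,"jaw":1},{"rx":0,"ry":0.7,"rz":0,"x":0,"y":0,"z":-0.2,"jaw":1},{"rx":0,"ry":0.7,"rz":0,"x":0,"y":0,"z":0,"jaw":1},{"rx":0,"ry":0,"rz":0,"x":0,"y":0,"z":0,"jaw":1},{"rx":0,"ry":0,"rz":0,"x":0,"y":0,"z":0,"jaw":1}]'
python3 - <<'E'
from h import *
import json
np.set_printoptions(precision=3,suppress=True)
p=camera_params("wrist");f=grab_frame("wrist");cv2.imwrite('pics/w9.png',f[:,:,::-1])
json.dump({k:np.array(v).tolist() for k,v in p.items()},open('w9.json','w'))
R=np.array(p['R']);print('cam',-R.T@p['t'],'fwd',R[2])
d=np.array([0,.924,.382])
for s in(-.094,-.06,0,.055,.082,.152):print(s,proj('w',np.array([.478,.2125,.19])+s*d,p))
print(proj('w',np.array([.4766,-.1243,.053]),p))
print(get_obs()['joints'])
E
```

```text
clock: 20.25
tcp_pos: [0.58, 0.1995, 0.4291]
orientation: [3.13, 0.26, -0.001]
contact_force: [0.4, -0.5, -0.5]
grip_width: 0.0857
gripper_force: 0.0
clock: 21.12
tcp_pos: [0.5975, 0.1994, 0.3856]
orientation: [3.066, 0.046, -0.679]
contact_force: [-0.5, -1.2, 0.1]
grip_width: 0.0852
gripper_force: 0.0
cam [0.723 0.203 0.484] fwd [-0.659 -0.015 -0.752]
-0.094 [316.284 160.948]
-0.06 [291.052 166.941]
0 [243.231 178.3  ]
0.055 [195.247 189.697]
0.082 [170.066 195.678]
0.152 [ 99.12  212.529]
[479.955 123.8  ]
[-0.545  0.583  0.351  1.152 -0.281  1.864 -1.772]
```

```bash
python3 - <<'E'
from h import *
f=cv2.imread('pics/w9.png');g=cv2.cvtColor(f,cv2.COLOR_BGR2GRAY).astype(float);b=cv2.GaussianBlur(g,(5,5),0)
for c in list(range(95,176,10))+list(range(195,330,15)):
    pr=178.3+(c-243.2)*(212.5-178.3)/(99.1-243.2)
    lo=int(pr)-50;d=np.diff(b[lo:lo+100,c])
    print(c,round(pr,1),[(lo+j+.5,int(d[j])) for j in range(1,98) if abs(d[j])>7 and abs(d[j])>=abs(d[j-1]) and abs(d[j])>abs(d[j+1])], g[int(pr)-24:int(pr)+25:6,c].astype(int))
E
```

```text
95 213.5 [(204.5, -12)] [201 202 206 174 201 202 196 197 199]
105 211.1 [(202.5, -38), (218.5, 37)] [203 199 203  66  71  77 201 195 194]
115 208.7 [(200.5, -39), (215.5, 37)] [199 206 202  67  70  69 202 197 202]
125 206.4 [(197.5, -36), (213.5, 38)] [198 200 198  65  70  74 201 196 202]
135 204.0 [(195.5, -39), (210.5, 36), (243.5, -31)] [199 200 198  69  67  65 199 204 199]
145 201.6 [(193.5, -40), (208.5, 37), (243.5, -36)] [206 198 199  65  64  68 199 202 203]
155 199.2 [(191.5, -39), (206.5, 38)] [199 199 197  59  63  75 195 201 203]
165 196.9 [(148.5, -18), (155.5, -8), (203.5, 36)] [ 61  61  62  58  61  62 191 199 198]
175 194.5 [(152.5, -14), (190.5, 14), (199.5, 15), (228.5, -8), (233.5, -12), (237.5, 22)] [ 60  57  56  58 132 187 198 196 198]
195 189.7 [(148.5, -18), (201.5, 7), (220.5, -35), (223.5, 12)] [ 80 103 141 138 128 129 156 195 195]
210 186.2 [(165.5, -33), (200.5, 13), (207.5, 10), (226.5, -21)] [198  78  70  79 110 123 118 174 193]
225 182.6 [(151.5, 8), (161.5, -25), (229.5, 12)] [188  92 107 116 122 125 116 109 120]
240 179.1 [(139.5, -12), (155.5, 15), (210.5, -11), (213.5, 14)] [ 69 101  99 115 118 119 119 107  88]
255 175.5 [] [ 74  83 104 115 121 120 116 109 114]
270 171.9 [(125.5, 17), (152.5, -7), (191.5, 8)] [118  96 102 113 119 119 116 108 124]
285 168.4 [(123.5, 20), (149.5, -29), (187.5, 24), (211.5, -10)] [191 115 118 119 122 121 119 108 195]
300 164.8 [(143.5, -39), (153.5, 14), (183.5, -26), (186.5, 32)] [197  51  79 150 174 186 194 177 197]
315 161.3 [(144.5, -31), (183.5, 37)] [193 177  56  57  56  59  61  61 191]
```

The side view matches the 22.4° prediction to within a pixel along the handle and barrel. Quick azimuth check in the overhead frame, and a check that the tube has not moved.

```bash
python3 - <<'E'
from h import *
import json
p={k:np.array(v) if isinstance(v,list) else v for k,v in json.load(open('w8.json')).items()}
d=np.array([-.004,-.9255,-.3786])
for s in(-.13,-.09,0,.03,.06):
    print(s,proj('w',np.array([.478,.2125,.19])+s*d,p).round(1))
print(proj('w',np.array([.4766,-.1243,.053]),p))
E
python3 e.py pics/w8.png 8 66 235 280; python3 e.py pics/w8.png 120 200 225 290;python3 e.py pics/w8.png 296 336 232 280
```

```text
-0.13 [255.6  14.7]
-0.09 [255.7  60.5]
0 [255.8 141.7]
0.03 [255.9 163.7]
0.06 [255.9 183.8]
[256.13299939 317.79643456]
8 [(247.5, -43), (265.5, 45)]
16 [(239.5, -21), (247.5, -24), (265.5, 43)]
24 [(239.5, -22), (247.5, -23), (265.5, 40)]
32 [(239.5, -20), (247.5, -22), (264.5, 44)]
40 [(239.5, -23), (247.5, -22), (264.5, 43)]
48 [(240.5, -20), (247.5, -22), (264.5, 42)]
56 [(236.5, 15), (240.5, -23), (247.5, -22), (264.5, 39)]
64 [(238.5, 17), (241.5, -16), (247.5, -21), (263.5, 43)]
120 [(287.5, 9)]
128 [(229.5, 10), (234.5, -6), (280.5, -11), (287.5, 13)]
136 [(285.5, 8)]
144 [(285.5, 20)]
152 [(226.5, 12), (232.5, -21), (248.5, 13), (270.5, -7), (274.5, 19), (282.5, -14), (285.5, 11)]
160 [(232.5, -18), (238.5, 8), (269.5, -7), (273.5, 19)]
168 [(235.5, -18), (239.5, 7), (269.5, -8), (273.5, 18)]
176 [(236.5, -20), (239.5, 7), (268.5, -7), (272.5, 18)]
184 [(234.5, -25), (238.5, 11), (269.5, -9), (273.5, 23)]
192 [(233.5, -37), (237.5, 19), (270.5, -21), (274.5, 35)]
296 [(242.5, 21), (269.5, -23)]
304 [(242.5, 22), (252.5, -26), (259.5, 33), (269.5, -25)]
312 [(242.5, 22), (252.5, -33), (259.5, 36), (269.5, -26)]
320 [(243.5, 21), (252.5, -33), (259.5, 36), (269.5, -26)]
328 [(243.5, 22), (251.5, -30), (259.5, 36), (268.5, -26)]
```

The overhead frame shows the axis line, (256.2,30) to (254,188), reaching column 252.2 at the window's row, against 256 for the window itself. That is about 1° or 6 mm of swivel error. I'll re-grip about 2 mm towards -x to correct it. The tilt is fine and the tube is undisturbed.

```bash
python3 -m jog '[{"rx":0,"ry":-0.7,"rz":0,"x":0,"y":0,"z":0.2,"jaw":1},{"rx":0,"ry":-0.7,"rz":0,"x":0,"y":0,"z":0.2,"jaw":1},{"rx":0,"ry":-0.7,"rz":0,"x":0,"y":0.2,"z":0.2,"jaw":1},{"rx":0,"ry":-0.7,"rz":0,"x":0,"y":0.2,"z":0,"jaw":1},{"rx":0,"ry":0,"rz":1,"x":-0.22,"y":0.1,"z":0,"jaw":1},{"rx":0,"ry":0,"rz":1,"x":-0.22,"y":0.1,"z":0,"jaw":1},{"rx":0,"ry":0,"rz":1,"x":-0.22,"y":0.1,"z":0,"jaw":1},{"rx":0,"ry":0,"rz":1,"x":-0.22,"y":0.1,"z":0,"jaw":1}]'
python3 -m jog '[{"rx":0,"ry":0,"rz":1,"x":-0.22,"y":0.1,"z":0,"jaw":1},{"rx":0,"ry":0,"rz":1,"x":-0.22,"y":0.1,"z":0,"jaw":1},{"rx":0,"ry":0,"rz":1,"x":-0.22,"y":0.1,"z":0,"jaw":1},{"rx":0,"ry":0,"rz":1,"x":-0.22,"y":0.1,"z":0,"jaw":1},{"rx":0.7,"ry":0,"rz":0.9,"x":-0.22,"y":0.05,"z":-0.2,"jaw":1},{"rx":0.75,"ry":0,"rz":0,"x":0,"y":0,"z":-0.2,"jaw":1},{"rx":0.76,"ry":0,"rz":0,"x":0,"y":0,"z":-0.2,"jaw":1},{"rx":0,"ry":0,"rz":0,"x":0,"y":0,"z":0,"jaw":1}]'
python3 -c "
from bench import *;from scipy.spatial.transform import Rotation as R
o=get_obs();print(o['tcp_pos'],R.from_rotvec(o['orientation']).as_matrix().round(4))"
```

```text
clock: 22.18
tcp_pos: [0.5439, 0.2473, 0.4223]
orientation: [-2.924, -1.12, -0.083]
contact_force: [0.1, -0.2, 0.1]
grip_width: 0.0853
gripper_force: 0.0
clock: 23.18
tcp_pos: [0.4786, 0.2713, 0.3844]
orientation: [-1.991, -1.981, -0.433]
contact_force: [-0.4, 0.5, 0.6]
grip_width: 0.0854
gripper_force: 0.0
[0.47864262 0.27130323 0.38441166] [[ 4.400e-03  1.000e+00  2.900e-03]
 [ 9.101e-01 -5.200e-03  4.143e-01]
 [ 4.143e-01  8.000e-04 -9.101e-01]]
```

```bash
python3 -m jog '[{"rx":-0.22,"ry":0,"rz":0.09,"x":-0.04,"y":0.17,"z":-0.62,"jaw":1},{"rx":0,"ry":0,"rz":0,"x":0,"y":0.18,"z":-0.63,"jaw":1},{"rx":0,"ry":0,"rz":0,"x":0,"y":0.32,"z":-0.77,"jaw":1},{"rx":0,"ry":0,"rz":0,"x":0,"y":0.31,"z":-0.77,"jaw":1},{"rx":0,"ry":0,"rz":0,"x":0,"y":0,"z":0,"jaw":1},{"rx":0,"ry":0,"rz":0,"x":0,"y":0,"z":0,"jaw":1}]'
python3 -c "
from bench import *;from scipy.spatial.transform import Rotation as R
o=get_obs();print(o['tcp_pos'],R.from_rotvec(o['orientation']).as_matrix().round(4))"
```

```text
clock: 23.92
tcp_pos: [0.4771, 0.3346, 0.2197]
orientation: [-1.989, -2.026, -0.398]
contact_force: [0.2, 0.5, 0.2]
grip_width: 0.0854
gripper_force: 0.0
[0.47706985 0.33462836 0.21970946] [[-0.0181  0.9998 -0.003 ]
 [ 0.9245  0.0179  0.3807]
 [ 0.3806  0.0041 -0.9247]]
```

```bash
python3 -m jog '[{"rx":0,"ry":0,"rz":-0.05,"x":-0.01,"y":0,"z":-0.02,"jaw":0},{"rx":0,"ry":0,"rz":0,"x":0,"y":0,"z":0,"jaw":-1},{"rx":0,"ry":0,"rz":0,"x":0,"y":0,"z":0,"jaw":-1},{"rx":0,"ry":0,"rz":0,"x":0,"y":0,"z":0,"jaw":-1},{"rx":0,"ry":0,"rz":0,"x":0,"y":0,"z":0,"jaw":-1},{"rx":0,"ry":0,"rz":0,"x":0,"y":0,"z":0,"jaw":-1},{"rx":0,"ry":0,"rz":0,"x":0,"y":0,"z":0,"jaw":-1}]' 40
python3 -m jog '[{"rx":0,"ry":0,"rz":0,"x":0,"y":0,"z":0,"jaw":1},{"rx":0,"ry":0,"rz":0,"x":0,"y":0,"z":0,"jaw":1},{"rx":0,"ry":0,"rz":0,"x":0,"y":0,"z":0,"jaw":1},{"rx":0,"ry":0,"rz":0,"x":0,"y":-0.19,"z":0.46,"jaw":1},{"rx":0,"ry":0,"rz":0,"x":0,"y":-0.38,"z":0.92,"jaw":1},{"rx":-0.74,"ry":0,"rz":0,"x":0,"y":0,"z":1,"jaw":1},{"rx":-0.74,"ry":0,"rz":0,"x":0,"y":0,"z":1,"jaw":1},{"rx":-0.73,"ry":0,"rz":0,"x":0,"y":-0.3,"z":0.2,"jaw":1}]'
python3 -m jog '[{"rx":0,"ry":0,"rz":0,"x":0,"y":-0.8,"z":0,"jaw":1},{"rx":0,"ry":0,"rz":0,"x":0,"y":-0.5,"z":0,"jaw":1},{"rx":0,"ry":0,"rz":0,"x":0,"y":0,"z":0,"jaw":1},{"rx":0,"ry":0,"rz":0,"x":0,"y":0,"z":0,"jaw":1}]'
python3 - <<'E'
from h import *
import json
p=camera_params("wrist");f=grab_frame("wrist");cv2.imwrite('pics/w10.png',f[:,:,::-1])
json.dump({k:np.array(v).tolist() for k,v in p.items()},open('w10.json','w'))
E
python3 e.py pics/w10.png 8 66 235 280; python3 e.py pics/w10.png 152 204 225 290;python3 e.py pics/w10.png 296 336 232 280
```

```text
clock: 24.8
tcp_pos: [0.4757, 0.334, 0.2164]
orientation: [-1.999, -2.016, -0.397]
contact_force: [1.8, -0.6, 1.5]
grip_width: 0.0146
gripper_force: 38.9
clock: 25.8
tcp_pos: [0.476, 0.2835, 0.4363]
orientation: [-2.21, -2.232, -0.012]
contact_force: [-0.5, -0.0, -1.7]
grip_width: 0.0852
gripper_force: 0.0
clock: 26.3
tcp_pos: [0.4749, 0.2045, 0.4309]
orientation: [-2.208, -2.228, -0.002]
contact_force: [-0.3, 0.9, -0.4]
grip_width: 0.0855
gripper_force: 0.0
8 [(249.5, -42), (267.5, 46)]
16 [(250.5, -44), (267.5, 43)]
24 [(240.5, -22), (250.5, -24), (267.5, 44)]
32 [(240.5, -23), (250.5, -23), (267.5, 43)]
40 [(242.5, -19), (250.5, -21), (267.5, 40)]
48 [(242.5, -23), (250.5, -21), (266.5, 41)]
56 [(237.5, 20), (242.5, -22), (250.5, -23), (266.5, 42)]
64 [(238.5, 20), (242.5, -22), (250.5, -24), (266.5, 42)]
152 [(227.5, -7), (230.5, 15), (235.5, -15), (254.5, 15), (275.5, -10), (279.5, 8), (284.5, -12), (287.5, 25)]
160 [(235.5, -21), (241.5, 8), (272.5, -7), (276.5, 16), (287.5, -7)]
168 [(235.5, -18), (241.5, 8), (272.5, -6), (276.5, 18)]
176 [(239.5, -21), (242.5, 7), (272.5, -7), (275.5, 17)]
184 [(239.5, -20), (243.5, 7), (271.5, -7), (275.5, 19)]
192 [(237.5, -36), (240.5, 17), (273.5, -18), (277.5, 34)]
200 [(237.5, -33), (243.5, 22), (271.5, -23), (277.5, 34)]
296 [(242.5, 17), (249.5, 8), (262.5, -9), (268.5, -17)]
304 [(242.5, 22), (268.5, -26)]
312 [(242.5, 23), (251.5, -34), (259.5, 33), (268.5, -26)]
320 [(242.5, 23), (251.5, -35), (259.5, 33), (268.5, -26)]
328 [(242.5, 23), (251.5, -36), (259.5, 35), (268.5, -26)]
```

The axis line now reaches column 256.2 at the window's row, against 255.5 for the window (1 mm). I'll re-check the tilt from the oblique view.

```bash
python3 -m jog '[{"rx":0,"ry":0,"rz":-1,"x":0.25,"y":0,"z":0,"jaw":1},{"rx":0,"ry":0,"rz":-1,"x":0.25,"y":0,"z":0,"jaw":1},{"rx":0,"ry":0,"rz":-1,"x":0.25,"y":0,"z":0,"jaw":1},{"rx":0,"ry":0,"rz":-1,"x":0.25,"y":0,"z":0,"jaw":1},{"rx":0,"ry":0,"rz":-1,"x":0.25,"y":0,"z":0,"jaw":1},{"rx":0,"ry":0,"rz":-1,"x":0.25,"y":0,"z":0,"jaw":1},{"rx":0,"ry":0,"rz":-1,"x":0.1,"y":0,"z":0,"jaw":1},{"rx":0,"ry":0,"rz":-1,"x":0.1,"y":0,"z":0,"jaw":1}]'
python3 -m jog '[{"rx":0,"ry":0,"rz":-0.9,"x":0.1,"y":0,"z":0,"jaw":1},{"rx":0,"ry":0.7,"rz":0,"x":0.2,"y":0,"z":-0.2,"jaw":1},{"rx":0,"ry":0.7,"rz":0,"x":0,"y":0,"z":-0.2,"jaw":1},{"rx":0,"ry":0.7,"rz":0,"x":0,"y":0,"z":-0.2,"jaw":1},{"rx":0,"ry":0.7,"rz":0,"x":0,"y":-0.5,"z":0,"jaw":1},{"rx":0,"ry":0,"rz":0,"x":0,"y":-0.5,"z":0,"jaw":1},{"rx":0,"ry":0,"rz":0,"x":0,"y":0,"z":0,"jaw":1},{"rx":0,"ry":0,"rz":0,"x":0,"y":0,"z":0,"jaw":1}]'
python3 - <<'E'
from h import *
np.set_printoptions(precision=2,suppress=True)
p=camera_params("wrist");f=grab_frame("wrist");cv2.imwrite('pics/w11.png',f[:,:,::-1])
b=cv2.GaussianBlur(cv2.cvtColor(f,cv2.COLOR_RGB2GRAY).astype(float),(5,5),0)
W=np.array([.4766,-.1243,.053]);P=np.array([.478,.2125,.19]);d=(P-W)/np.linalg.norm(P-W)
T={s:proj('w',P+s*d,p) for s in(-.085,-.06,.09,.10,.12,.14)}
for s,u in T.items():
    c=int(round(u[0]));lo=int(u[1])-32;D=np.diff(b[lo:lo+64,c])
    print(s,u,c,[(lo+j+.5,int(D[j])) for j in range(1,62) if abs(D[j])>9 and abs(D[j])>=abs(D[j-1]) and abs(D[j])>abs(D[j+1])])
u=proj('w',W,p);print('win',u)
c=int(u[0]);lo=int(u[1])-40;D=np.diff(b[lo:lo+80,min(c,511)]);print([(lo+j+.5,int(D[j])) for j in range(1,78) if abs(D[j])>9 and abs(D[j])>=abs(D[j-1]) and abs(D[j])>abs(D[j+1])])
r=int(round(u[1]));D=np.diff(b[r,400:]);print([(400+j+.5,int(D[j])) for j in range(1,110) if abs(D[j])>9 and abs(D[j])>=abs(D[j-1]) and abs(D[j])>abs(D[j+1])])
E
```

```text
clock: 27.35
tcp_pos: [0.5772, 0.2053, 0.4303]
orientation: [-3.127, -0.281, -0.005]
contact_force: [0.2, -1.0, -0.2]
grip_width: 0.0853
gripper_force: 0.0
clock: 28.35
tcp_pos: [0.595, 0.1453, 0.3946]
orientation: [-3.041, -0.042, 0.752]
contact_force: [-0.9, -0.3, 0.3]
grip_width: 0.0854
gripper_force: 0.0
-0.085 [267.24 145.15] 267 [(122.5, -22), (165.5, 20)]
-0.06 [247.68 149.41] 248 [(126.5, -14)]
0.09 [114.41 178.44] 114 [(172.5, -40), (187.5, 38)]
0.1 [104.42 180.61] 104 [(174.5, -43), (189.5, 39)]
0.12 [ 83.96 185.07] 84 [(179.5, -39), (194.5, 40)]
0.14 [ 62.84 189.67] 63 [(183.5, -40), (199.5, 39)]
win [447.36 105.92]
[(79.5, 23), (101.5, -43), (109.5, 45), (114.5, -38), (141.5, 44)]
[(412.5, -10), (425.5, -46), (467.5, 46), (474.5, -9), (482.5, -21), (485.5, 24)]
```

The tilt view gives the window at (446.5,105.5), while the axis line passes at row 102.2. That is about 1.2° too steep, probably dragged by the re-gripping. I'll re-grip and lower the handle about 2.3 mm.

```bash
python3 -m jog '[{"rx":0,"ry":-0.7,"rz":0,"x":0,"y":0.4,"z":0.15,"jaw":1},{"rx":0,"ry":-0.7,"rz":0,"x":0,"y":0.4,"z":0.15,"jaw":1},{"rx":0,"ry":-0.7,"rz":0,"x":0,"y":0.3,"z":0.15,"jaw":1},{"rx":0,"ry":-0.7,"rz":0,"x":0,"y":0.2,"z":0,"jaw":1},{"rx":0,"ry":0,"rz":1,"x":-0.22,"y":0.1,"z":0,"jaw":1},{"rx":0,"ry":0,"rz":1,"x":-0.22,"y":0.1,"z":0,"jaw":1},{"rx":0,"ry":0,"rz":1,"x":-0.22,"y":0.1,"z":0,"jaw":1},{"rx":0,"ry":0,"rz":1,"x":-0.22,"y":0.1,"z":0,"jaw":1}]'
python3 -m jog '[{"rx":0,"ry":0,"rz":1,"x":-0.22,"y":0.1,"z":0,"jaw":1},{"rx":0,"ry":0,"rz":1,"x":-0.22,"y":0.1,"z":0,"jaw":1},{"rx":0,"ry":0,"rz":1,"x":-0.22,"y":0.1,"z":0,"jaw":1},{"rx":0,"ry":0,"rz":1,"x":-0.22,"y":0.1,"z":0,"jaw":1},{"rx":0.7,"ry":0,"rz":0.9,"x":-0.22,"y":0.05,"z":-0.2,"jaw":1},{"rx":0.75,"ry":0,"rz":0,"x":0,"y":0,"z":-0.2,"jaw":1},{"rx":0.76,"ry":0,"rz":0,"x":0,"y":0,"z":-0.2,"jaw":1},{"rx":0,"ry":0,"rz":0,"x":0,"y":0,"z":0,"jaw":1}]'
python3 -c "
from bench import *;from scipy.spatial.transform import Rotation as R
o=get_obs();print(o['tcp_pos'],R.from_rotvec(o['orientation']).as_matrix().round(4))"
```

```text
clock: 29.4
tcp_pos: [0.5409, 0.2478, 0.4221]
orientation: [-2.929, -1.124, -0.006]
contact_force: [0.7, 1.2, -0.4]
grip_width: 0.085
gripper_force: 0.0
clock: 30.4
tcp_pos: [0.4756, 0.271, 0.3848]
orientation: [-2.01, -2.006, -0.374]
contact_force: [-0.0, 0.6, -0.4]
grip_width: 0.0854
gripper_force: 0.0
[0.47563996 0.27103158 0.38476019] [[ 4.400e-03  9.999e-01 -1.190e-02]
 [ 9.284e-01  3.000e-04  3.715e-01]
 [ 3.714e-01 -1.270e-02 -9.284e-01]]
```

```bash
python3 -m jog '[{"rx":0,"ry":0,"rz":0.05,"x":0,"y":0.17,"z":-0.64,"jaw":1},{"rx":0,"ry":0,"rz":0,"x":0,"y":0.18,"z":-0.63,"jaw":1},{"rx":0,"ry":0,"rz":0,"x":0,"y":0.32,"z":-0.77,"jaw":1},{"rx":0,"ry":0,"rz":0,"x":0,"y":0.31,"z":-0.77,"jaw":1},{"rx":0,"ry":0,"rz":0,"x":0,"y":0,"z":0,"jaw":1},{"rx":0,"ry":0,"rz":0,"x":0,"y":0,"z":0,"jaw":1}]'
```

```text
clock: 31.15
tcp_pos: [0.477, 0.3329, 0.2193]
orientation: [-1.995, -2.019, -0.379]
contact_force: [0.3, 0.1, 0.2]
grip_width: 0.0851
gripper_force: 0.0
```

```bash
python3 -m jog '[{"rx":0,"ry":0,"rz":0,"x":-0.02,"y":0,"z":0,"jaw":0},{"rx":0,"ry":0,"rz":0,"x":0,"y":0,"z":0,"jaw":-1},{"rx":0,"ry":0,"rz":0,"x":0,"y":0,"z":0,"jaw":-1},{"rx":0,"ry":0,"rz":0,"x":0,"y":0,"z":0,"jaw":-1},{"rx":0,"ry":0,"rz":0,"x":0,"y":0,"z":0,"jaw":-1},{"rx":0,"ry":0,"rz":0,"x":0,"y":0,"z":0,"jaw":-1}]' 40
```

```text
clock: 31.9
tcp_pos: [0.4753, 0.3315, 0.2174]
orientation: [-1.997, -2.017, -0.377]
contact_force: [1.2, -0.1, 1.2]
grip_width: 0.0148
gripper_force: 38.9
```

```bash
python3 -m jog '[{"rx":-0.06,"ry":0,"rz":0,"x":0.005,"y":0.007,"z":-0.018,"jaw":-1},{"rx":-0.06,"ry":0,"rz":0,"x":0,"y":0.008,"z":-0.018,"jaw":-1},{"rx":0,"ry":0,"rz":0,"x":0,"y":0,"z":0,"jaw":-1},{"rx":0,"ry":0,"rz":0,"x":0,"y":0,"z":0,"jaw":-1}]'
python3 -m jog '[{"rx":0,"ry":0,"rz":0,"x":0,"y":0,"z":0,"jaw":1},{"rx":0,"ry":0,"rz":0,"x":0,"y":0,"z":0,"jaw":1},{"rx":0,"ry":0,"rz":0,"x":0,"y":0,"z":0,"jaw":1},{"rx":0,"ry":0,"rz":0,"x":0,"y":-0.19,"z":0.46,"jaw":1},{"rx":0,"ry":0,"rz":0,"x":0,"y":-0.38,"z":0.92,"jaw":1},{"rx":-0.74,"ry":0,"rz":0,"x":0,"y":0,"z":1,"jaw":1},{"rx":-0.74,"ry":0,"rz":0,"x":0,"y":0,"z":1,"jaw":1},{"rx":-0.73,"ry":0,"rz":0,"x":0,"y":-0.3,"z":0.2,"jaw":1}]'
python3 -m jog '[{"rx":0,"ry":0,"rz":0,"x":0,"y":-0.8,"z":0,"jaw":1},{"rx":0,"ry":0,"rz":0,"x":0,"y":-0.5,"z":0,"jaw":1},{"rx":0,"ry":0,"rz":0,"x":0,"y":0,"z":0,"jaw":1},{"rx":0,"ry":0,"rz":0,"x":0,"y":0,"z":0,"jaw":1}]'
python3 - <<'E'
from h import *
f=grab_frame("wrist");cv2.imwrite('pics/w12.png',f[:,:,::-1])
E
python3 e.py pics/w12.png 24 66 235 285; python3 e.py pics/w12.png 176 204 225 290;python3 e.py pics/w12.png 304 336 232 280
```

```text
clock: 32.4
tcp_pos: [0.4753, 0.3321, 0.2147]
orientation: [-2.01, -2.029, -0.355]
contact_force: [1.1, -1.1, -1.5]
grip_width: 0.0149
gripper_force: 38.9
clock: 33.4
tcp_pos: [0.4762, 0.2823, 0.4355]
orientation: [2.204, 2.223, -0.031]
contact_force: [-0.2, -0.2, -1.4]
grip_width: 0.0855
gripper_force: 0.0
clock: 33.9
tcp_pos: [0.4752, 0.203, 0.43]
orientation: [2.208, 2.225, -0.041]
contact_force: [-0.5, 0.5, 1.0]
grip_width: 0.0854
gripper_force: 0.0
24 [(243.5, -22), (251.5, -24), (269.5, 42)]
32 [(237.5, 16), (244.5, -22), (252.5, -23), (269.5, 40)]
40 [(241.5, 20), (244.5, -19), (252.5, -22), (268.5, 42)]
48 [(242.5, 20), (245.5, -18), (252.5, -23), (268.5, 43)]
56 [(252.5, -25), (268.5, 43)]
64 [(252.5, -24), (268.5, 40)]
176 [(241.5, -20), (245.5, 7), (274.5, -7), (278.5, 18)]
184 [(239.5, -27), (243.5, 13), (275.5, -12), (279.5, 27)]
192 [(239.5, -36), (244.5, 21), (275.5, -21), (279.5, 35)]
200 [(239.5, -37), (279.5, 35)]
304 [(245.5, 23), (254.5, -31), (261.5, 36), (271.5, -25)]
312 [(245.5, 22), (254.5, -31), (261.5, 35), (270.5, -26)]
320 [(245.5, 22), (254.5, -31), (261.5, 36), (270.5, -26)]
328 [(246.5, 19), (269.5, -24)]
```

```bash
python3 -m jog '[{"rx":0,"ry":0,"rz":-1,"x":0.25,"y":0,"z":0,"jaw":1},{"rx":0,"ry":0,"rz":-1,"x":0.25,"y":0,"z":0,"jaw":1},{"rx":0,"ry":0,"rz":-1,"x":0.25,"y":0,"z":0,"jaw":1},{"rx":0,"ry":0,"rz":-1,"x":0.25,"y":0,"z":0,"jaw":1},{"rx":0,"ry":0,"rz":-1,"x":0.25,"y":0,"z":0,"jaw":1},{"rx":0,"ry":0,"rz":-1,"x":0.25,"y":0,"z":0,"jaw":1},{"rx":0,"ry":0,"rz":-1,"x":0.1,"y":0,"z":0,"jaw":1},{"rx":0,"ry":0,"rz":-1,"x":0.1,"y":0,"z":0,"jaw":1}]'
python3 -m jog '[{"rx":0,"ry":0,"rz":-0.9,"x":0.1,"y":0,"z":0,"jaw":1},{"rx":0,"ry":0.7,"rz":0,"x":0.2,"y":0,"z":-0.2,"jaw":1},{"rx":0,"ry":0.7,"rz":0,"x":0,"y":0,"z":-0.2,"jaw":1},{"rx":0,"ry":0.7,"rz":0,"x":0,"y":0,"z":-0.2,"jaw":1},{"rx":0,"ry":0.7,"rz":0,"x":0,"y":-0.5,"z":0,"jaw":1},{"rx":0,"ry":0,"rz":0,"x":0,"y":-0.5,"z":0,"jaw":1},{"rx":0,"ry":0,"rz":0,"x":0,"y":0,"z":0,"jaw":1},{"rx":0,"ry":0,"rz":0,"x":0,"y":0,"z":0,"jaw":1}]'
cat > t.py <<'E'
from h import *
np.set_printoptions(precision=2,suppress=True)
p=camera_params("wrist");f=grab_frame("wrist")
b=cv2.GaussianBlur(cv2.cvtColor(f,cv2.COLOR_RGB2GRAY).astype(float),(5,5),0)
W=np.array([.4766,-.1243,.053]);P=np.array([.478,.2125,.19]);d=(P-W)/np.linalg.norm(P-W)
def E(v,lo):
    D=np.diff(v);return [(lo+j+.5,int(D[j])) for j in range(1,len(D)-1) if abs(D[j])>9 and abs(D[j])>=abs(D[j-1]) and abs(D[j])>abs(D[j+1])]
for s in(-.085,-.06,.09,.10,.12,.14):
    u=proj('w',P+s*d,p);c=int(round(u[0]));lo=int(u[1])-32;print(s,u,E(b[lo:lo+64,c],lo))
u=proj('w',W,p);print('win',u);c=int(u[0]);lo=int(u[1])-40;print(E(b[lo:lo+80,c],lo));print(E(b[int(round(u[1])),400:],400))
E
python3 t.py
```

```text
clock: 34.95
tcp_pos: [0.5776, 0.2038, 0.4293]
orientation: [-3.117, -0.278, 0.041]
contact_force: [0.3, 0.5, -0.2]
grip_width: 0.0854
gripper_force: 0.0
clock: 35.95
tcp_pos: [0.593, 0.1491, 0.389]
orientation: [-3.029, -0.033, 0.759]
contact_force: [-0.1, 0.1, -0.1]
grip_width: 0.0852
gripper_force: 0.0
-0.085 [273.03 145.42] [(123.5, -22), (167.5, 21)]
-0.06 [253.2 149.8] [(169.5, 24)]
0.09 [118.61 179.52] [(171.5, -41), (186.5, 39)]
0.1 [108.55 181.74] [(173.5, -41), (188.5, 39)]
0.12 [ 87.98 186.28] [(178.5, -42), (193.5, 41)]
0.14 [ 66.77 190.96] [(182.5, -40), (198.5, 39)]
win [456.59 104.89]
[(78.5, 24), (100.5, -41), (108.5, 42), (113.5, -37), (140.5, 46)]
[(405.5, 18), (421.5, -11), (434.5, -44), (477.5, 47), (492.5, -15), (495.5, 20)]
```

The aim is now within about 2 mm in both directions (overhead 258.7 vs 258.0, oblique 105.6 vs 104.5). The tube is unmoved with its window up, and the arm is clear.

```bash
python3 -c "
from bench import *
print(r.hand_in())"
```

```text
the job is handed in; nothing more can be done
None
```

I rolled the tube along its mat until its window faced up (within about 0.03 rad), then aimed the inspection camera at the middle of the window (within about 2 mm). The job is handed in at about 36 s; the hand-in gave no verdict.

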